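# Close up a row of rail modules and bolt it in

## Robot

A 6-joint arm with a two-finger parallel gripper is mounted at the origin on the work surface. World frame = base frame: x ahead of the robot, y to its left, z up, the work surface at z = 0. Lengths are in m, angles in rad, forces in N, time in s.
With the tool pointing down it reaches from about 0.35 to 0.775 m from the base axis. Payload 7.3 kg.
Tool frame: the origin (TCP) lies between the finger pads; the fingertips stand 8 mm ahead of it and the grasp point (between the pads) lies 11 mm behind it (robot.nose_length is the distance from the TCP to the fingertips, in m); z points along the fingers, y is the line along which they close (so a half turn about z gives the same grasp; the last joint's range is limited). The gripper opens to 92 mm and grips with 3 to 60 N. Pads are 19 mm wide; open, the fingers measure 130 mm over their backs; the gripper's body (75 mm by 190 mm) begins 47 mm behind the grasp point.
Start: joints at [0.96, 0.342, 1.524, -0, 1.275, -0.146], TCP at [0.235, 0.469, 0.235] pointing down, gripper open.
Joint ranges: [-2.53, 2.53], [-0.77, 2.02], [0.04, 2.7], [-1, 4.14], [0.28, 2.66], [-3.11, 3.11]. Speed limits (rad/s): [2.57, 2.57, 3.14, 3.14, 3.14, 3.14].

## Interface

Orientations are given as [roll, pitch, yaw] about the fixed x, y, z axes, in that order (R = Rz(yaw) Ry(pitch) Rx(roll)).
In Python, from cell import robot gives the robot as it stands. The module is installed in compiled form; this text tells all that it offers.
- The arm moves only by the shell command python3 -m jog 'ROWS' [FORCE]. ROWS is JSON, a list that holds one entry, the list of rows, each a list of 5 numbers: the gripper's target within -1 to 1 (fully open at 1, half-way at 0, shut at -1), then the shift along the tool's x, y, z in m, then the turn about the tool's z in rad. A call has 1 to 5 rows; each row is the pose to reach, as a shift and turn from the pose commanded when the call began, along the tool's axes at that moment; what a row does not reach only later rows make up. A row lasts 1/12 s, in which the tool goes at most 41.7 mm and 7.16 degrees, less where a joint would pass 70% of its speed; a pose out of reach is approached as far as the arm can. A call with a gripper value outside its range is refused whole. The fingers move at their own pace and stop on an object; FORCE is the grip in N (left out, the last holds). Time passes only in rows, so rows that repeat a pose let the fingers close. It gives the time, the measured TCP pose, the force, the opening and the grip force at its end, in the units of the state.
- robot.observe(): the state, without advancing time (a new reading comes with each control period).
- robot.read_camera(name): name is "scene" or "top" or "wrist"; returns the picture (480x640x3 uint8, red, green, blue); there is no depth.
- robot.camera_model(name): a dict with "camera_matrix" (3x3 intrinsics, pixels), "dist_coeffs" ([k1, k2, p1, p2, k3] as OpenCV has them; the pictures are not rectified), "position" and "attitude" of the camera in the world; the wrist camera has in their place "mount" (4x4, takes a point from camera to tool coordinates, whose origin is the TCP and whose axes are the flange's). Camera axes: x right, y down, z forward; pixel columns grow to the right and rows downward; lengths in m; the calibration is good to about 2 mm. A picture is of the moment at which its call begins: read the wrist's pose just before it. camera_model takes no time and is no camera call.
- robot.hand_in(): hands the job in; it is judged then, once.
The state is a dict: "time": time; "qpos": joint angles; "qvel": joint speeds; "joint_efforts": joint torques, N m; "tool_pos": TCP position; "tool_rot": TCP orientation; "contact_force": force on the tool from outside, world axes, zero at the start; "torque": the same for the moment, N m; "opening": finger opening in m; "grip_force": force on a finger pad.
Only numpy, scipy, OpenCV 4.12 (cv2) and the standard library are available. Lean on these libraries where they do the work, as an engineer would, in place of code of your own. Each camera call takes 0.05 s, during which the arm holds its last target. There are 200 camera calls.

## Task

Push the row of four modules along the rail, all together as one touching row, until it is hard up against the end stop; then push the locking bolt by its thumb tab fully across behind the row. Only push: do not lift or tip any module off the rail or let the row come apart, leave the other things on the bench alone, and finish with the robot clear of everything.

Things in the scene. Friction and masses are not known exactly. Their poses are not given: they have to be found in the camera images.
- rail: Fixed grey plate 380 x 100 x 8 mm with an aluminium rail on it, 35 mm wide, 370 long, top 18 mm above the bench. Origin: middle of the rail, at bench level; x along the rail to the end stop, y across it to the bolt's side, z up. The row of four is 144 mm long: home, its rear module's centre is at x = 24 mm, its rear face at x = 6 mm. Behind the row the rail is empty.
- stop_face (a point): Middle of the rail-side face of the end stop, a dark steel block 66 mm wide, 20 thick, top 64 mm above the bench, fixed at one end of the rail. In the rail's frame it lies at x = 150 mm, y = 0, 41 mm above the bench.
- bolt (a joint): Travel in m of the locking bolt, a steel bar sliding across the rail towards the rail's -y; 10 mm wide, centre at x = -3 mm in the rail's frame, 24 to 35 mm above the bench. 0: drawn back, nose at y = 46 mm, clear of the modules. 0.050: end of travel, nose at y = -4 mm, behind the row. Starts at 0 to 0.006. Needs about 3 N, stays where left; a module in its way blocks it.
- bolt_tab (a point): Top centre of the bolt's upright thumb tab: 22 mm along the rail, 8 mm thick, 35 to 71 mm above the bench. In the rail's frame x = -3 mm, y = 100 mm at joint 0 and 50 mm at 0.050. The bar runs on 34 mm outward of the tab, between two dark guides 34 mm high (y = 51 to 137 mm): a finger outside the tab must stay above 36 mm.
- mod_switch: White plastic module straddling the rail loosely (1.5 mm side play); body 36 mm along the rail, 66 across, 40 tall, 150 g; on top a low white pedestal with a black rocker bar, 15 mm tall in all. Origin: centre of the face resting on the rail's top, 18 mm above the bench; x along the rail to the stop, y across, z up. Its place in the row varies.
- mod_relay: White plastic module straddling the rail loosely (1.5 mm side play); body 36 mm along the rail, 66 across, 40 tall, 150 g; on top a clear 30 x 50 mm cover, 14 mm tall, over a copper-coloured coil. Origin: centre of the face resting on the rail's top, 18 mm above the bench; x along the rail to the stop, y across, z up. Its place in the row varies.
- mod_socket: White plastic module straddling the rail loosely (1.5 mm side play); body 36 mm along the rail, 66 across, 40 tall, 150 g; on top a round 32 mm boss with a black face, 8 mm tall. Origin: centre of the face resting on the rail's top, 18 mm above the bench; x along the rail to the stop, y across, z up. Its place in the row varies.
- mod_terminal: White plastic module straddling the rail loosely (1.5 mm side play); body 36 mm along the rail, 66 across, 40 tall, 150 g; on top six round 12 mm screw heads, 4 mm tall. Origin: centre of the face resting on the rail's top, 18 mm above the bench; x along the rail to the stop, y across, z up. Its place in the row varies.
- reel: Bystander: empty grey wire reel, 60 mm diameter, 40 mm tall, standing on the bench; origin centre of its underside.
- flux: Bystander: small bottle, 44 mm diameter, 110 mm tall; origin centre of its underside.
- driver: Bystander: screwdriver 190 mm long lying on the bench; origin at bench level near its middle, x along it.
- meter: Bystander: black hand meter, 75 x 140 mm, 40 mm tall with its dial, lying on the bench; origin centre of its underside.
There are look-alikes about, which are no part of the job. What is shaped like the mod_switch but purple is not meant.

How it is judged:
On the way, in this order (a step that is already met when the one before it is completed fails the run):
1. the whole row is against the end stop (x of each of mod_switch, mod_relay, mod_socket, mod_terminal in the frame of rail above 0.021 m), for 0.2 s.
2. the bolt is pushed across behind the row (value of joint bolt above 0.042 m), for 0.2 s.
At the end, for the whole second after the job is handed in: All four modules sit level on the rail at rest, packed against the end stop (the rear one no more than 3 mm short of fully home), and the bolt has travelled more than 42 of its 50 mm (all of step 1 and z of each of mod_switch, mod_relay, mod_socket, mod_terminal in the frame of rail below 0.022 m and angle between each of mod_switch, mod_relay, mod_socket, mod_terminal's own z axis and vertical below 0.08 rad and linear speed of each of mod_switch, mod_relay, mod_socket, mod_terminal below 0.01 m/s and value of joint bolt above 0.042 m); the robot touches nothing.
It fails at once if a module is lifted or tipped off the rail (z of any of mod_switch, mod_relay, mod_socket, mod_terminal in the frame of rail above 0.026 m or angle between any of mod_switch, mod_relay, mod_socket, mod_terminal's own z axis and vertical above 0.3 rad).
It fails at once if the row comes apart: gaps of more than about 12 mm in all between the modules (horizontal distance between mod_switch and mod_relay above 0.12 m or horizontal distance between any of mod_switch, mod_relay and mod_socket above 0.12 m or horizontal distance between any of mod_switch, mod_relay, mod_socket and mod_terminal above 0.12 m).
It fails at once if a bystander is moved by more than 20 mm (distance of any of reel, flux, driver, meter from where it was at the start of the episode above 0.02 m).
It also fails if it takes over 48 s, if anything falls off the work surface, if the arm or the gripper's body presses on something with over 40 N, if the wrist force passes 120 N, or if a joint passes its speed limit or range.

## Working session

There is one attempt and no reset: what is moved stays moved. The work goes in short steps, Python scripts to look and compute and a shell command to move; the robot and the scene stay as the last step left them, time stands still between calls to the robot, and variables do not carry over. Pictures are saved under pics/ and viewed, at most 10 in all, crops included, and the job is handed in when it is done.

```bash
mkdir -p pics; python3 - <<'E'
from cell import robot
import cv2
o=robot.observe();print(o['time'],o['tool_pos'],o['tool_rot'],o['opening'],robot.nose_length)
for n in("scene","top"):
    im=robot.read_camera(n);cv2.imwrite(f"pics/{n}0.png",im[:,:,::-1]);m=robot.camera_model(n);print(n,m)
E
```

```text
0.0 [0.23505436 0.46898306 0.23404503] [-3.14003316e+00 -2.28369643e-04  2.67685523e+00] 0.09225011024606121 0.008
scene {'camera_matrix': array([[519.03608105,   0.        , 320.17705598],
       [  0.        , 519.03608105, 248.57070531],
       [  0.        ,   0.        ,   1.        ]]), 'dist_coeffs': array([0.00137949, 0.        , 0.        , 0.        , 0.        ]), 'position': array([ 1.10943352, -0.77423379,  0.88314731]), 'attitude': array([-2.26819441e+00, -2.02120887e-03,  5.53645973e-01])}
top {'camera_matrix': array([[602.93457674,   0.        , 321.18121358],
       [  0.        , 602.93457674, 249.2600058 ],
       [  0.        ,   0.        ,   1.        ]]), 'dist_coeffs': array([-0.02515421,  0.        ,  0.        ,  0.        ,  0.        ]), 'position': array([0.42705737, 0.02329013, 1.40529748]), 'attitude': array([-3.00647866, -0.00428965, -1.55456355])}
```

View pics/top0.png

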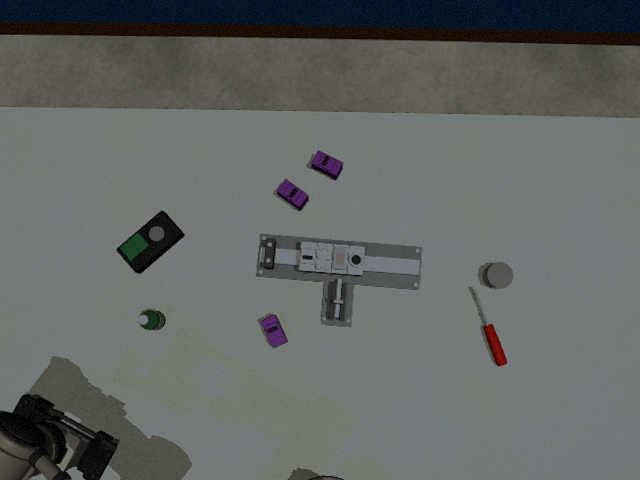

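View pics/scene0.png

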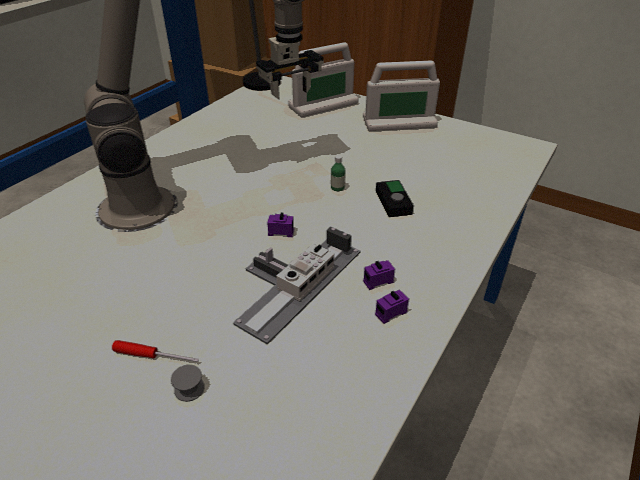

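The top view shows the rail lying from the stop at (267,253) to its far end at (420,268). The row has the switch at (308,257), then terminal (324), relay (340) and socket (356,260) at the rear. The thumb tab is near (338,285). White modules on the rail are the wanted ones. The purple look-alikes at (327,164), (292,194) and (273,330) are not. I'll check this in close crops.

```bash
cat > h.py <<'E'
import numpy as np,cv2
from cell import robot
from scipy.spatial.transform import Rotation as R
def ray(n,px):
    m=robot.camera_model(n);p=cv2.undistortPoints(np.array(px,float).reshape(-1,1,2),m['camera_matrix'],m['dist_coeffs'])[:,0]
    d=np.c_[p,np.ones(len(p))]@R.from_euler('xyz',m['attitude']).as_matrix().T
    return m['position'],d
def plane(n,px,z):
    c,d=ray(n,px);return c+d*((z-c[2])/d[:,2])[:,None]
def proj(n,P):
    m=robot.camera_model(n);Rm=R.from_euler('xyz',m['attitude']).as_matrix().T
    return cv2.projectPoints(np.array(P,float),cv2.Rodrigues(Rm)[0],-Rm@m['position'],m['camera_matrix'],m['dist_coeffs'])[0][:,0]
def tri(a,pa,b,pb):
    c1,d1=ray(a,pa);c2,d2=ray(b,pb);out=[]
    for u,v in zip(d1,d2):
        s=np.linalg.lstsq(np.c_[u,-v],c2-c1,rcond=None)[0];out.append((c1+s[0]*u+c2+s[1]*v)/2)
    return np.array(out)
E
python3 - <<'E'
import cv2
a=cv2.imread('pics/top0.png')[220:340,250:430];cv2.imwrite('pics/topc.png',cv2.resize(a,(720,480),interpolation=cv2.INTER_CUBIC))
a=cv2.imread('pics/scene0.png')[220:345,225:370];cv2.imwrite('pics/scenec.png',cv2.resize(a,(580,500),interpolation=cv2.INTER_CUBIC))
E
```

```text
(no output)
```

View pics/topc.png

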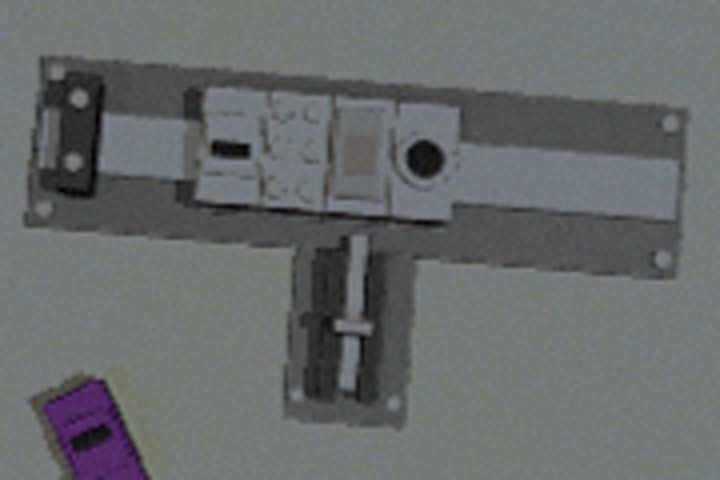

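View pics/scenec.png

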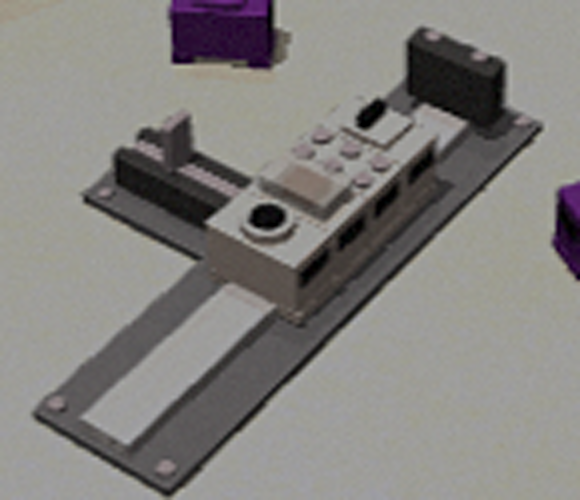

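The crops confirm the white row on the rail, with the socket rearmost: its black face is at crop (425,158) in top and (267,216) in scene. The tab is at (353,326) and (180,115). The purple units lie off the rail.

```bash
cat > meas.py <<'E'
from h import *
T=lambda L:(np.array(L,float)+.5)/4-.5+[250,220]
S=lambda L:(np.array(L,float)+.5)/4-.5+[225,220]
np.set_printoptions(precision=4,suppress=True)
# plate screws (order: stop/-y, free/-y, free/+y)
t=T([(57,72),(670,123),(662,259),(43,208)]);s=S([(522,119),(166,467),(57,402)])
print('screws tri',tri('top',t[:3],'scene',s))
P=plane('top',T([(40,57),(687,108),(677,278),(25,227)]),.008);print('plate',P)
c=P.mean(0);ex=(P[0]-P[1]+P[3]-P[2])[:2];print('len',np.linalg.norm(ex)/2);ex/=np.linalg.norm(ex);ey=np.array([-ex[1],ex[0]])
Q=plane('scene',S([(542,125),(168,488),(35,411)]),.008);print('scene plate',Q)
print('rail origin',c[:2],'yaw',np.arctan2(ex[1],ex[0]))
fr=lambda p:np.c_[(p[:,:2]-c[:2])@np.c_[ex,ey],p[:,2]]
print('scene plate in rail',fr(Q))
names=['socket face','tab','stop screw -y','stop screw +y','term?']
p=tri('top',T([(425,158),(353,326),(79,97),(72,162)]),'scene',S([(267,216),(180,113),(433,36),(481,57)][:2]+[(481,57),(433,36)]))
for n,w,f in zip(names,p,fr(p)):print(n,w,'rail',f)
print('rear edge top',fr(plane('top',T([(459,108),(450,220)]),.058)))
print('stop face',fr(plane('top',T([(104,80),(95,196)]),.064)))
E
python3 meas.py
```

```text
screws tri [[ 0.6427  0.1554  0.0121]
 [ 0.6188 -0.2032  0.0101]
 [ 0.5391 -0.1979  0.011 ]]
plate [[ 0.6511  0.1654  0.008 ]
 [ 0.6273 -0.2143  0.008 ]
 [ 0.5275 -0.2079  0.008 ]
 [ 0.5509  0.1711  0.008 ]]
len 0.3800885110247635
scene plate [[ 0.6553  0.1623  0.008 ]
 [ 0.6281 -0.2124  0.008 ]
 [ 0.5319 -0.2069  0.008 ]]
rail origin [ 0.5892 -0.0214] yaw 1.5086123628720778
scene plate in rail [[ 0.1875 -0.0546  0.008 ]
 [-0.1882 -0.0507  0.008 ]
 [-0.1887  0.0457  0.008 ]]
socket face [ 0.5887 -0.057   0.0666] rail [-0.0355 -0.0017  0.0666]
tab [ 0.4954 -0.0164  0.0742] rail [-0.0009  0.0939  0.0742]
stop screw -y [0.6202 0.1375 0.0664] rail [ 0.1606 -0.0211  0.0664]
stop screw +y [0.5834 0.1403 0.0663] rail [0.1611 0.0159 0.0663]
rear edge top [[-0.0536 -0.0321  0.058 ]
 [-0.0529  0.0316  0.058 ]]
stop face [[ 0.147  -0.0313  0.064 ]
 [ 0.1462  0.0344  0.064 ]]
```

```bash
python3 -m jog '[[[-1,-0.034,-0.022,0,0],[-1,-0.068,-0.044,0,0],[-1,-0.102,-0.066,0,0],[-1,-0.136,-0.088,0,0],[-1,-0.17,-0.11,0,0]]]' 20
python3 -m jog '[[[-1,-0.034,-0.022,0,0],[-1,-0.068,-0.044,0,0],[-1,-0.102,-0.066,0,0],[-1,-0.136,-0.088,0,0],[-1,-0.17,-0.11,0,0]]]'
python3 -m jog '[[[-1,-0.034,-0.022,0,0],[-1,-0.068,-0.044,0,0],[-1,-0.102,-0.066,0,0],[-1,-0.136,-0.088,0,0],[-1,-0.17,-0.11,0,0]]]'
python3 -m jog '[[[-1,0,0,0,0.12],[-1,0,0,0,0.24],[-1,0,0,0,0.36],[-1,0,0,0,0.48],[-1,0,0,0,0.6]]]'
python3 -m jog '[[[-1,0,0,0,0.12],[-1,0,0,0,0.24],[-1,0,0,0,0.36],[-1,0,0,0,0.48],[-1,0,0,0,0.568]]]'
cat > off.py <<'E'
import sys
from h import *
o=robot.observe();O=np.array([.590,-.0214]);yaw=1.5086
x,y,tip=map(float,sys.argv[1:4])
p=o['tool_pos'];r=R.from_euler('xyz',o['tool_rot']);ex=np.array([np.cos(yaw),np.sin(yaw)]);ey=np.array([-ex[1],ex[0]])
d=p[:2]-O;print('now rail',(d@ex).round(4),(d@ey).round(4),'tip',(p[2]-.008).round(4))
g=np.r_[O+x*ex+y*ey,tip+.008]
print('t',o['time'],'shift',r.inv().apply(g-p).round(4),'turn',(o['tool_rot'][2]-yaw).round(4),'open',o['opening'],'F',o['contact_force'].round(1))
E
python3 off.py -0.095 0 0.03
```

```text
time: 0.52
tool_pos: [0.3382, 0.2931, 0.2345]
tool_rot: [-3.141, -0.0, 2.678]
contact_force: [0.6, 1.1, 0.5]
opening: 0.0633
grip_force: 0.0
time: 0.93
tool_pos: [0.441, 0.1183, 0.2346]
tool_rot: [3.142, -0.0, 2.677]
contact_force: [1.0, 1.0, -0.6]
opening: 0.0298
grip_force: 0.0
time: 1.35
tool_pos: [0.5437, -0.0563, 0.2344]
tool_rot: [3.142, -0.001, 2.676]
contact_force: [2.2, 0.6, -0.2]
opening: 0.0007
grip_force: 0.0
time: 1.77
tool_pos: [0.543, -0.0544, 0.2341]
tool_rot: [-3.141, -0.001, 2.07]
contact_force: [0.1, 0.3, 0.1]
opening: 0.0006
grip_force: 0.0
time: 2.18
tool_pos: [0.543, -0.0542, 0.2343]
tool_rot: [-3.141, -0.0, 1.503]
contact_force: [-0.5, 0.7, 0.4]
opening: 0.0004
grip_force: 0.0
now rail -0.0357 0.0448 tip 0.2263
t 2.1833 shift [-0.0591  0.0454  0.1962] turn -0.0059 open 0.0003868557447870429 F [-0.5  0.7  0.4]
```

```bash
python3 -m jog '[[[-1,-0.03,0.022,0,0],[-1,-0.059,0.045,0,0],[-1,-0.059,0.045,0.035,-0.006],[-1,-0.059,0.045,0.07,-0.006],[-1,-0.059,0.045,0.1,-0.006]]]'
python3 -m jog '[[[-1,0,0,0.02,0],[-1,0,0,0.04,0],[-1,0,0,0.055,0],[-1,0,0,0.055,0]]]'
python3 off.py -0.095 0 0.03
python3 - <<'E'
from h import *
cv2.imwrite('pics/w1.png',robot.read_camera('wrist')[:,:,::-1]);cv2.imwrite('pics/top1.png',robot.read_camera('top')[:,:,::-1])
E
```

```text
time: 2.6
tool_pos: [0.584, -0.1164, 0.1324]
tool_rot: [-3.14, -0.0, 1.514]
contact_force: [-0.3, 0.8, -0.2]
opening: 0.0003
grip_force: 0.0
time: 2.93
tool_pos: [0.5822, -0.1152, 0.0759]
tool_rot: [-3.135, -0.002, 1.515]
contact_force: [-1.4, -0.8, -0.5]
opening: 0.0005
grip_force: 0.0
now rail -0.0941 0.0019 tip 0.0679
t 2.9333 shift [-0.001   0.0022  0.0379] turn 0.0061 open 0.0005344327080412576 F [-1.4 -0.8 -0.5]
```

View pics/w1.png

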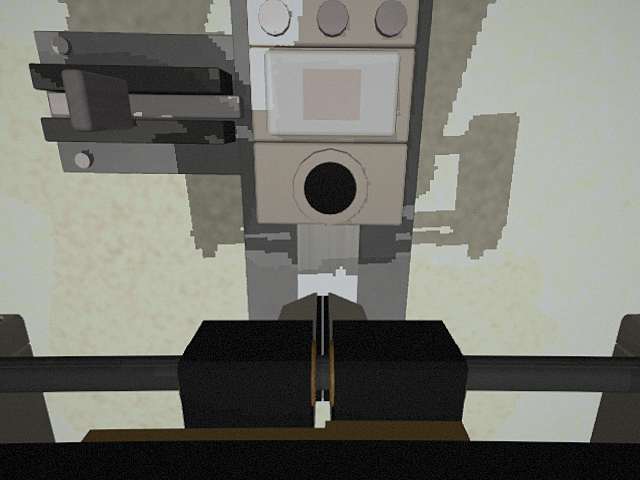

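The wrist view shows the fingers' seam at column 322 and the socket's centre at (330,187), so the tool is centred and square behind the row. I'll lower and push.

```bash
python3 -m jog '[[[-1,0,0.001,0.02,0],[-1,0,0.001,0.038,0],[-1,0,0.001,0.038,0],[-1,0.008,0.001,0.038,0],[-1,0.016,0.001,0.038,0]]]'
python3 -m jog '[[[-1,0.004,0,0,0],[-1,0.008,0,0,0],[-1,0.011,0,0,0],[-1,0.014,0,0,0],[-1,0.017,0,0,0]]]'
python3 -m jog '[[[-1,0.003,0,0,0],[-1,0.006,0,0,0],[-1,0.009,0,0,0],[-1,0.012,0,0,0],[-1,0.015,0,0,0]]]'
python3 off.py -0.0035 0 0.03
```

```text
time: 3.45
tool_pos: [0.5874, -0.0999, 0.0434]
tool_rot: [3.139, 0.0, 1.514]
contact_force: [0.6, 0.0, -0.3]
opening: 0.0001
grip_force: 0.0
time: 3.87
tool_pos: [0.5881, -0.0839, 0.0425]
tool_rot: [3.14, 0.002, 1.515]
contact_force: [0.7, -6.0, 1.4]
opening: 0.0008
grip_force: 3.2
time: 4.28
tool_pos: [0.5889, -0.0695, 0.0425]
tool_rot: [3.14, 0.002, 1.515]
contact_force: [-0.5, -6.3, 3.1]
opening: 0.0007
grip_force: 3.3
now rail -0.0481 -0.0019 tip 0.0345
t 4.2833 shift [ 0.0446 -0.0016  0.0044] turn 0.006 open 0.0006584063633788323 F [-0.5 -6.3  3.1]
```

```bash
python3 -m jog '[[[-1,0.003,0,0,0],[-1,0.006,0,0,0],[-1,0.009,0,0,0],[-1,0.012,0,0,0],[-1,0.015,0,0,0]]]'
python3 -m jog '[[[-1,0.003,0,0,0],[-1,0.006,0,0,0],[-1,0.009,0,0,0],[-1,0.012,0,0,0],[-1,0.015,0,0,0]]]'
python3 -m jog '[[[-1,0.002,0,0,0],[-1,0.004,0,0,0],[-1,0.006,0,0,0],[-1,0.008,0,0,0],[-1,0.01,0,0,0]]]'
python3 off.py -0.0035 0 0.03
```

```text
time: 4.7
tool_pos: [0.5897, -0.0546, 0.0425]
tool_rot: [3.14, 0.002, 1.515]
contact_force: [-0.7, -6.9, 2.6]
opening: 0.0005
grip_force: 3.3
time: 5.12
tool_pos: [0.5906, -0.0396, 0.0425]
tool_rot: [3.14, 0.002, 1.515]
contact_force: [0.0, -6.9, 2.1]
opening: 0.0006
grip_force: 3.4
time: 5.53
tool_pos: [0.5911, -0.0296, 0.0425]
tool_rot: [3.14, 0.002, 1.515]
contact_force: [-1.0, -6.1, 3.5]
opening: 0.0005
grip_force: 3.4
now rail -0.0081 -0.0016 tip 0.0345
t 5.5333 shift [ 0.0047 -0.0016  0.0045] turn 0.006 open 0.00046169568212661206 F [-1.  -6.1  3.5]
```

```bash
python3 -m jog '[[[-1,0.001,0,0,0],[-1,0.002,0,0,0],[-1,0.003,0,0,0],[-1,0.004,0,0,0],[-1,0.004,0,0,0]]]'; python3 -m jog '[[[-1,0.001,0,0,0],[-1,0.002,0,0,0],[-1,0.002,0,0,0]]]'
python3 off.py -0.0035 0 0.03
```

```text
time: 5.95
tool_pos: [0.5912, -0.0274, 0.0425]
tool_rot: [3.14, 0.005, 1.515]
contact_force: [-1.0, -13.6, 2.7]
opening: 0.0006
grip_force: 7.1
time: 6.2
tool_pos: [0.5912, -0.0273, 0.0425]
tool_rot: [3.14, 0.007, 1.515]
contact_force: [-3.1, -21.3, 3.5]
opening: 0.0004
grip_force: 11.1
now rail -0.0058 -0.0015 tip 0.0345
t 6.2 shift [ 0.0023 -0.0015  0.0045] turn 0.0064 open 0.0003677548839911244 F [ -3.1 -21.3   3.5]
```

The force rose to 21 N with no further motion, so the row is home. I'll back off, rise, and go outside the tab.

```bash
python3 -m jog '[[[-1,-0.002,0,0,0],[-1,-0.006,0,0,0],[-1,-0.02,0,0,0],[-1,-0.03,0,-0.03,0],[-1,-0.03,0,-0.065,0]]]'
python3 -m jog '[[[-1,0,0,-0.02,0],[-1,0,-0.035,-0.02,0],[-1,0,-0.07,-0.02,0],[-1,0,-0.105,-0.02,0],[-1,0.02,-0.14,-0.02,0]]]'
python3 -m jog '[[[-1,0,0,0,0],[-1,0,0,0,0]]]'
python3 off.py -0.003 0.145 0.046
python3 - <<'E'
from h import *
cv2.imwrite('pics/w2.png',robot.read_camera('wrist')[:,:,::-1])
a=robot.read_camera('top')[220:340,250:430,::-1];cv2.imwrite('pics/top2.png',cv2.resize(a,(720,480),interpolation=cv2.INTER_CUBIC))
E
```

```text
time: 6.62
tool_pos: [0.5871, -0.0538, 0.1047]
tool_rot: [-3.135, -0.001, 1.514]
contact_force: [2.6, 0.7, 0.5]
opening: 0.0003
grip_force: 0.0
time: 7.03
tool_pos: [0.449, -0.0261, 0.1267]
tool_rot: [3.141, 0.001, 1.513]
contact_force: [0.1, 1.0, 0.9]
opening: 0.0006
grip_force: 0.0
time: 7.2
tool_pos: [0.4488, -0.0237, 0.1269]
tool_rot: [-3.141, -0.0, 1.516]
contact_force: [1.3, 0.2, -0.2]
opening: 0.0008
grip_force: 0.0
now rail -0.0111 0.1408 tip 0.1189
t 7.2 shift [ 0.0081 -0.0041  0.0729] turn 0.007 open 0.0007893102031114577 F [ 1.3  0.2 -0.2]
```

View pics/w2.png

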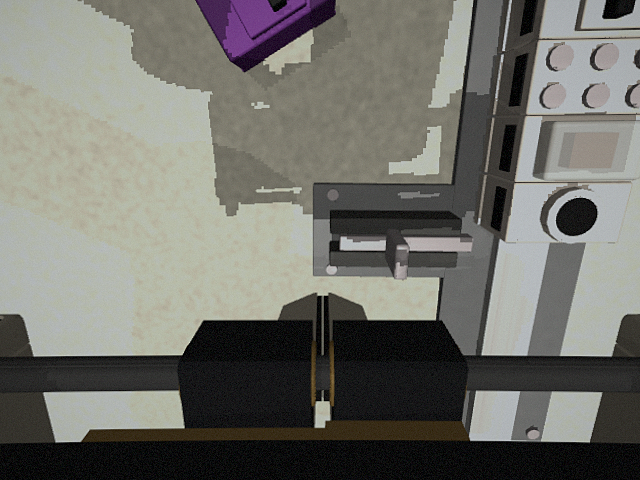

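View pics/top2.png

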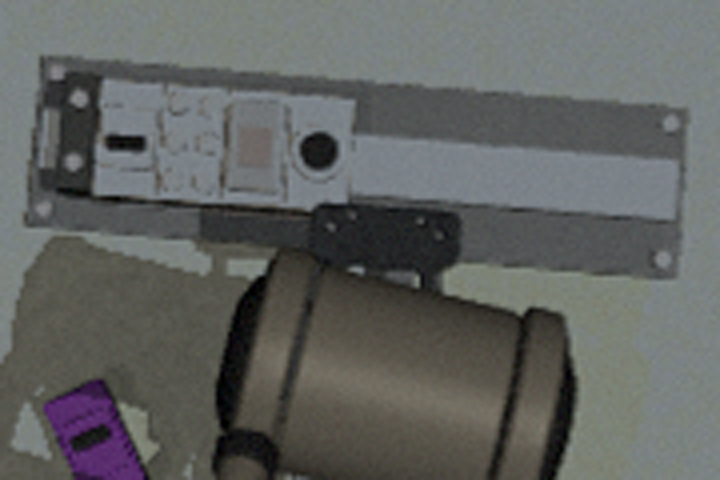

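The row sits against the stop with no gaps, and the socket's rear is at crop column 352. In the wrist view the tab is around (398,255).

```bash
python3 - <<'E'
from h import *
o=robot.observe();m=robot.camera_model('wrist');M=np.array(m['mount'])
Rt=R.from_euler('xyz',o['tool_rot']).as_matrix();p=o['tool_pos']
ex=np.array([np.cos(1.5086),np.sin(1.5086)]);ey=np.array([-ex[1],ex[0]]);O=np.array([.590,-.0214])
px=np.array([[318+80,231],[401,278],[575,213],[465,243],[345,242]],float)
u=cv2.undistortPoints(px.reshape(-1,1,2),m['camera_matrix'],m['dist_coeffs'])[:,0]
d=np.c_[u,np.ones(5)]@M[:3,:3].T@Rt.T;c=p+Rt@M[:3,3]
for q,z,n in zip(d,[.071,.071,.066,.035,.035],['tab a','tab b','socket','nose','bar tail']):
    w=c+q*(z-c[2])/q[2];e=w[:2]-O;print(n,(e@ex).round(4),(e@ey).round(4))
E
```

```text
tab a 0.0145 0.0963
tab b -0.0137 0.0926
socket 0.024 -0.0022
nose -0.0036 0.0441
bar tail -0.0034 0.1232
```

```bash
python3 -m jog '[[[-1,0.0075,-0.004,0,0.006],[-1,0.0075,-0.004,0.03,0.006],[-1,0.0075,-0.004,0.055,0.006],[-1,0.0075,-0.004,0.07,0.006],[-1,0.0075,-0.004,0.07,0.006]]]'
python3 off.py -0.0035 0.117 0.046
python3 -m jog '[[[-1,0,0.006,0,0],[-1,0,0.012,0,0],[-1,0,0.018,0,0],[-1,0,0.022,0,0],[-1,0,0.026,0,0]]]'
python3 off.py -0.0035 0.073 0.046
```

```text
time: 7.72
tool_pos: [0.4456, -0.0161, 0.054]
tool_rot: [-3.136, -0.001, 1.508]
contact_force: [-0.9, 0.2, -0.2]
opening: 0.0005
grip_force: 0.0
now rail -0.0037 0.1444 tip 0.046
t 7.7167 shift [ 0.0002  0.0274 -0.0002] turn -0.0002 open 0.000541219298691933 F [-0.9  0.2 -0.2]
time: 8.13
tool_pos: [0.4739, -0.0183, 0.0575]
tool_rot: [3.14, 0.0, 1.509]
contact_force: [-2.0, 0.3, 2.5]
opening: 0.0004
grip_force: 1.4
now rail -0.0041 0.116 tip 0.0495
t 8.1333 shift [0.0006 0.043  0.0036] turn 0.0002 open 0.00042019151884842184 F [-2.   0.3  2.5]
```

Contact is made. Pushing on.

```bash
python3 -m jog '[[[-1,0,0.004,0,0],[-1,0,0.008,0,0],[-1,0,0.012,0,0],[-1,0,0.016,0,0],[-1,0,0.02,0,0]]]'
python3 -m jog '[[[-1,0,0.004,0,0],[-1,0,0.008,0,0],[-1,0,0.012,0,0],[-1,0,0.015,0,0],[-1,0,0.018,0,0]]]'
python3 -m jog '[[[-1,0,0.002,0,0],[-1,0,0.004,0,0],[-1,0,0.005,0,0],[-1,0,0.006,0,0],[-1,0,0.006,0,0]]]'
python3 off.py -0.0035 0.073 0.046
```

```text
time: 8.55
tool_pos: [0.493, -0.0194, 0.0568]
tool_rot: [-3.141, -0.0, 1.509]
contact_force: [-2.6, -0.4, 1.6]
opening: 0.0008
grip_force: 1.5
time: 8.97
tool_pos: [0.5111, -0.0206, 0.0567]
tool_rot: [3.142, -0.0, 1.509]
contact_force: [-3.2, -0.6, 2.4]
opening: 0.0007
grip_force: 1.5
time: 9.38
tool_pos: [0.517, -0.0209, 0.0567]
tool_rot: [3.141, -0.0, 1.509]
contact_force: [-2.1, -1.1, 1.7]
opening: 0.0004
grip_force: 0.7
now rail -0.0041 0.0729 tip 0.0487
t 9.3833 shift [ 0.0006 -0.0001  0.0027] turn 0.0002 open 0.00038096849491644683 F [-2.1 -1.1  1.7]
```

```bash
python3 -m jog '[[[-1,0,0.001,0,0],[-1,0,0.002,0,0],[-1,0,0.003,0,0],[-1,0,0.004,0,0],[-1,0,0.004,0,0]]]'
python3 -m jog '[[[-1,0,0.001,0,0],[-1,0,0.002,0,0],[-1,0,0.002,0,0]]]'
python3 off.py -0.0035 0.073 0.046
```

```text
time: 9.8
tool_pos: [0.5194, -0.0211, 0.0567]
tool_rot: [-3.138, -0.0, 1.509]
contact_force: [-7.9, -0.9, 7.0]
opening: 0.0003
grip_force: 4.0
time: 10.05
tool_pos: [0.5195, -0.0211, 0.0566]
tool_rot: [-3.134, -0.0, 1.509]
contact_force: [-14.3, -0.7, 11.6]
opening: 0.0005
grip_force: 7.6
now rail -0.0041 0.0704 tip 0.0486
t 10.05 shift [ 0.0006 -0.0026  0.0027] turn 0.0006 open 0.0004614959793393556 F [-14.3  -0.7  11.6]
```

The bolt is at the end of its travel: 14 N, and it no longer moves. I'll back off, rise, move well clear of the rail and check.

```bash
python3 -m jog '[[[-1,0,-0.003,0,0],[-1,0,-0.008,0,0],[-1,0,-0.018,0,0],[-1,0,-0.022,-0.03,0],[-1,0,-0.022,-0.07,0]]]'
python3 -m jog '[[[-1,0,0,-0.04,0],[-1,0,0,-0.08,0],[-1,0.035,0,-0.09,0],[-1,0.07,0,-0.09,0],[-1,0.105,0,-0.09,0]]]'
python3 -m jog '[[[-1,0.04,0,0,0],[-1,0.08,0,0,0],[-1,0.12,0,0,0],[-1,0.16,0,0,0],[-1,0.16,0,0,0]]]'
python3 -m jog '[[[-1,0,0,0,0],[-1,0,0,0,0],[-1,0,0,0,0]]]'
python3 - <<'E'
from h import *
a=robot.read_camera('top')[220:340,250:430,::-1];b=robot.read_camera('scene')[220:345,225:370,::-1]
a=cv2.resize(a,(480,320),interpolation=cv2.INTER_CUBIC);b=cv2.resize(b,(320,320),interpolation=cv2.INTER_CUBIC)
cv2.imwrite('pics/end.png',np.hstack([a,b]))
E
```

```text
time: 10.47
tool_pos: [0.498, -0.0193, 0.1246]
tool_rot: [-3.134, -0.001, 1.509]
contact_force: [0.7, -0.6, -0.3]
opening: 0.0002
grip_force: 0.0
time: 10.88
tool_pos: [0.5084, 0.0859, 0.2183]
tool_rot: [3.137, -0.001, 1.507]
contact_force: [-0.0, -0.6, -0.9]
opening: 0.0003
grip_force: 0.0
time: 11.3
tool_pos: [0.517, 0.2513, 0.2165]
tool_rot: [3.14, -0.004, 1.514]
contact_force: [-1.6, -0.8, 0.3]
opening: 0.0005
grip_force: 0.0
time: 11.55
tool_pos: [0.5174, 0.2435, 0.2167]
tool_rot: [3.141, 0.0, 1.508]
contact_force: [-0.7, -0.1, -0.2]
opening: 0.0
grip_force: 0.0
```

View pics/end.png

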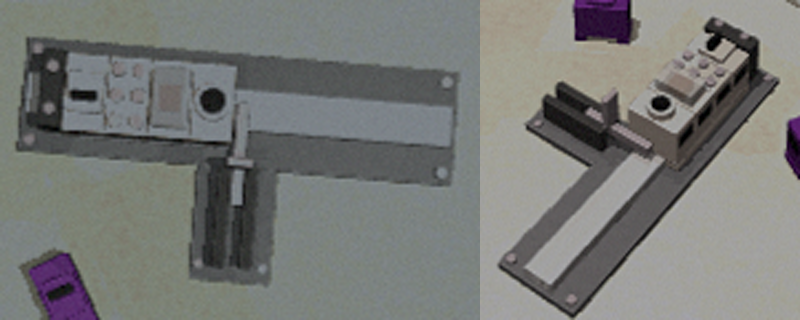

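The row is packed against the stop at about (65,95). The bolt lies across behind it, with its nose at (241,100) and tab at (239,162), and the robot is clear.

```bash
python3 -c "
from cell import robot
print(robot.hand_in())"
```

```text
the job is handed in; nothing more can be done
None
```

The row of four is hard against the end stop, the bolt is fully across behind it, the robot is clear, and the job was handed in at about 12 s; no verdict came back.

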